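# Transfer the reagent bottles to the other rack in reverse order

### The arm

A 7-joint arm with a two-finger parallel gripper is mounted at the origin on the work surface. World frame = base frame: x ahead of the robot, y to its left, z up, the work surface at z = 0. Lengths are in m, angles in rad, forces in N, time in s.
With the tool pointing down it reaches from about 0.425 to 0.95 m from the base axis. Payload 4.7 kg.
Tool frame: the origin (TCP) lies between the finger pads; the fingertips stand env.tcp_to_tips ahead of it and the grasp point (between the pads) lies 5 mm behind it (env.tcp_to_tips is the distance from the TCP to the fingertips, in m); z points along the fingers, y is the line along which they close (so a half turn about z gives the same grasp; the last joint's range is limited). The gripper opens to 87 mm and grips with 3 to 60 N. Pads are 19 mm wide; open, the fingers measure 117 mm over their backs; the gripper's body (75 mm by 190 mm) begins 51 mm behind the grasp point.
Start: joints at [-1.274, 0.469, -0.049, 1.532, 0.024, 1.141, -0.082], TCP at [0.216, 0.64, 0.237] pointing down, gripper open.
Joint ranges: [-2.59, 2.59], [-0.33, 1.99], [-1.39, 1.29], [0.1, 2.45], [-1.04, 4.18], [0.21, 1.99], [-2.66, 2.66]. Speed limits (rad/s): [2.57, 2.57, 3.14, 3.14, 3.14, 3.14, 3.14].

### API

Orientations are given as a unit quaternion [x, y, z, w].
In Python, from station import env gives the robot as it stands. The module is installed in compiled form; this text tells all that it offers.
- The arm moves only by the tool jog_arm, never from a script. Its argument "moves" is a list of rows, each a list of 7 numbers: the finger opening in m, from 0 to 0.087, then the shift along the world's x, y, z in m, then the turn, a rotation vector about the world's x, y, z in rad. A call has 1 to 5 rows; each row shifts and turns the commanded pose from where the row before left it; what a row does not reach is not made up. A row lasts 1/10 s, in which the tool goes at most 50 mm and 8.59 degrees, less where a joint would pass 70% of its speed; a pose out of reach is approached as far as the arm can. A call is refused whole if a number of a shift passes 0.05 or a number of a turn 0.15, either way. A call with a gripper value outside its range is refused whole. The fingers move at their own pace and stop on an object; "newtons" is the grip in N (left out, the last holds). Time passes only in rows, so rows that do not move let the fingers close. It gives the time, the measured TCP pose, the force, the opening and the grip force at its end, in the units of the state.
- env.read_state(): the state, without advancing time (a new reading comes with each control period).
- env.capture(name): name is "side" or "top" or "wrist"; returns (picture, depth): 480x640x3 uint8, blue, green, red; 480x640 float32, m along the optical axis (not along the pixel's ray), 0 where there is no reading.
- env.get_calibration(name): a dict with "fx", "fy", "cx", "cy" (pixels), "position" and "orientation" of the camera in the world. Camera axes: x right, y up, looking along -z (the intrinsics and any distortion apply to the point x, -y, -z); pixel columns grow to the right and rows downward; lengths in m; the calibration is good to about 2 mm. A picture is of the moment at which its call begins: read the wrist's pose just before it. get_calibration takes no time and is no camera call; for the wrist camera it gives the pose at the moment of the call.
- env.hand_in(): hands the job in; it is judged then, once.
The state is a dict: "t": time; "joint_positions": joint angles; "joint_vel": joint speeds; "tau": joint torques, N m; "tool_pos": TCP position; "tcp_rot": TCP orientation; "force": force on the tool from outside, world axes, zero at the start; "moment": the same for the moment, N m; "width": opening from 0.0 (shut) to 1.0 (fully open); "grasp_force": force on a finger pad.
Only numpy, scipy, OpenCV 4.12 (cv2) and the standard library are available. Lean on these libraries where they do the work, as an engineer would, in place of code of your own. Each camera call takes 0.05 s, during which the arm holds its last target. There are 200 camera calls.

### The job

The grey rack will be used from the other side of the bench, so move the four amber bottles from the blue rack into the grey one in reverse order, one to a compartment: the bottle now at the left end of the blue rack goes to the right end of the grey rack, the second from the left to the second from the right, and so on. Stand each one upright on the floor of its compartment and let go, without dropping or knocking over any bottle, and leave the mortar, the carton and the spatula where they are.

Things in the scene. Friction and masses are not known exactly. Their poses are not given: they have to be found in the camera images.
- red_bottle: loose amber glass bottle with a red screw cap and a white label, standing upright in a compartment of the blue rack; round body 40 mm in diameter and straight up to 46 mm, cap 32 mm in diameter from 53 to 70 mm (its top); about 0.1 kg; origin at the centre of its underside, z up its axis
- black_bottle: loose amber glass bottle with a black screw cap and a white label, standing upright in a compartment of the blue rack; round body 40 mm in diameter and straight up to 46 mm, cap 32 mm in diameter from 53 to 70 mm (its top); about 0.1 kg; origin at the centre of its underside, z up its axis
- yellow_bottle: loose amber glass bottle with a yellow screw cap and a white label, standing upright in a compartment of the blue rack; round body 40 mm in diameter and straight up to 46 mm, cap 32 mm in diameter from 53 to 70 mm (its top); about 0.1 kg; origin at the centre of its underside, z up its axis
- green_bottle: loose amber glass bottle with a green screw cap and a white label, standing upright in a compartment of the blue rack; round body 40 mm in diameter and straight up to 46 mm, cap 32 mm in diameter from 53 to 70 mm (its top); about 0.1 kg; origin at the centre of its underside, z up its axis
- red_clip: fixed red block, 14 x 34 x 16 mm high, on the outside of the blue rack's long far (+x) wall; it marks the compartment in which the red-capped bottle stands at the start; origin at the centre of its underside, in the blue rack's frame at x = +44 mm and at the y of that compartment's centre, z = 0
- black_clip: fixed black block, 14 x 34 x 16 mm high, on the outside of the blue rack's long far (+x) wall; it marks the compartment in which the black-capped bottle stands at the start; origin at the centre of its underside, in the blue rack's frame at x = +44 mm and at the y of that compartment's centre, z = 0
- yellow_clip: fixed yellow block, 14 x 34 x 16 mm high, on the outside of the blue rack's long far (+x) wall; it marks the compartment in which the yellow-capped bottle stands at the start; origin at the centre of its underside, in the blue rack's frame at x = +44 mm and at the y of that compartment's centre, z = 0
- green_clip: fixed green block, 14 x 34 x 16 mm high, on the outside of the blue rack's long far (+x) wall; it marks the compartment in which the green-capped bottle stands at the start; origin at the centre of its underside, in the blue rack's frame at x = +44 mm and at the y of that compartment's centre, z = 0
- blue_rack: fixed blue tray, 74 x 284 x 15 mm high, with a row of four open square compartments 66 x 66 mm inside; floor 5 mm, walls 4 mm thick; origin at the centre of its underside, x across the row (away from the robot), y along it (to the robot's left), yaw within 0.18 rad; compartment centres at y = +105, +35, -35, -105 mm; holds the bottles at the start, up to 6 mm off centre; nearer or farther than the grey rack
- grey_rack: fixed grey tray, 74 x 284 x 15 mm high, with a row of four open square compartments 66 x 66 mm inside; floor 5 mm, walls 4 mm thick; origin at the centre of its underside, x across the row (away from the robot), y along it (to the robot's left), yaw within 0.18 rad; compartment centres at y = +105, +35, -35, -105 mm; empty at the start
- mortar: bystander: loose white ceramic mortar, 124 mm across and 62 mm high, with its pestle standing out to 87 mm height; origin at the centre of its underside
- carton: bystander: loose white carton with a red band, 55 x 100 x 45 mm high; origin at the centre of its underside
- spatula: bystander: loose thin steel laboratory spatula, 190 mm long, 16 mm wide and 5 mm thick, lying flat on the bench along its own x; origin on its underside

How it is judged:
At the end, for the whole second after the job is handed in: Each bottle stands upright (within 0.1 rad), released and at rest, on the floor (within 4 mm) of its grey compartment, within 15 mm of the centre along and across the row; a bottle that began at y = +105, +35, -35 or -105 mm of the blue rack is at the opposite y of the grey rack (((y of red_clip in the frame of blue_rack between 0.085 and 0.125 m and y of red_bottle in the frame of grey_rack between -0.12 and -0.09 m) or (y of red_clip in the frame of blue_rack between 0.015 and 0.055 m and y of red_bottle in the frame of grey_rack between -0.05 and -0.02 m) or (y of red_clip in the frame of blue_rack between -0.055 and -0.015 m and y of red_bottle in the frame of grey_rack between 0.02 and 0.05 m) or (y of red_clip in the frame of blue_rack between -0.125 and -0.085 m and y of red_bottle in the frame of grey_rack between 0.09 and 0.12 m)) and x of red_bottle in the frame of grey_rack between -0.015 and 0.015 m and z of red_bottle in the frame of grey_rack between 0.001 and 0.009 m and angle between each of red_bottle, black_bottle, yellow_bottle, green_bottle's own z axis and vertical below 0.1 rad and linear speed of each of red_bottle, black_bottle, yellow_bottle, green_bottle below 0.02 m/s and ((y of black_clip in the frame of blue_rack between 0.085 and 0.125 m and y of black_bottle in the frame of grey_rack between -0.12 and -0.09 m) or (y of black_clip in the frame of blue_rack between 0.015 and 0.055 m and y of black_bottle in the frame of grey_rack between -0.05 and -0.02 m) or (y of black_clip in the frame of blue_rack between -0.055 and -0.015 m and y of black_bottle in the frame of grey_rack between 0.02 and 0.05 m) or (y of black_clip in the frame of blue_rack between -0.125 and -0.085 m and y of black_bottle in the frame of grey_rack between 0.09 and 0.12 m)) and x of black_bottle in the frame of grey_rack between -0.015 and 0.015 m and z of black_bottle in the frame of grey_rack between 0.001 and 0.009 m and ((y of yellow_clip in the frame of blue_rack between 0.085 and 0.125 m and y of yellow_bottle in the frame of grey_rack between -0.12 and -0.09 m) or (y of yellow_clip in the frame of blue_rack between 0.015 and 0.055 m and y of yellow_bottle in the frame of grey_rack between -0.05 and -0.02 m) or (y of yellow_clip in the frame of blue_rack between -0.055 and -0.015 m and y of yellow_bottle in the frame of grey_rack between 0.02 and 0.05 m) or (y of yellow_clip in the frame of blue_rack between -0.125 and -0.085 m and y of yellow_bottle in the frame of grey_rack between 0.09 and 0.12 m)) and x of yellow_bottle in the frame of grey_rack between -0.015 and 0.015 m and z of yellow_bottle in the frame of grey_rack between 0.001 and 0.009 m and ((y of green_clip in the frame of blue_rack between 0.085 and 0.125 m and y of green_bottle in the frame of grey_rack between -0.12 and -0.09 m) or (y of green_clip in the frame of blue_rack between 0.015 and 0.055 m and y of green_bottle in the frame of grey_rack between -0.05 and -0.02 m) or (y of green_clip in the frame of blue_rack between -0.055 and -0.015 m and y of green_bottle in the frame of grey_rack between 0.02 and 0.05 m) or (y of green_clip in the frame of blue_rack between -0.125 and -0.085 m and y of green_bottle in the frame of grey_rack between 0.09 and 0.12 m)) and x of green_bottle in the frame of grey_rack between -0.015 and 0.015 m and z of green_bottle in the frame of grey_rack between 0.001 and 0.009 m); the robot touches nothing.
It fails at once if a bottle is knocked over (angle between any of red_bottle, black_bottle, yellow_bottle, green_bottle's own z axis and vertical above 0.8 rad).
It fails at once if a bottle is dropped (falls freely by more than about 25 mm) ((linear speed of red_bottle above 0.7 m/s and contact force between red_bottle and the fingers below 0.02 N) or (linear speed of black_bottle above 0.7 m/s and contact force between black_bottle and the fingers below 0.02 N) or (linear speed of yellow_bottle above 0.7 m/s and contact force between yellow_bottle and the fingers below 0.02 N) or (linear speed of green_bottle above 0.7 m/s and contact force between green_bottle and the fingers below 0.02 N)).
It fails at once if the mortar, the carton or the spatula is pushed more than 30 mm from its place (distance of any of mortar, carton, spatula from where it was at the start of the episode above 0.03 m).
It also fails if it takes over 96 s, if anything falls off the work surface, if the arm or the gripper's body presses on something with over 40 N, if the wrist force passes 120 N, or if a joint passes its speed limit or range.

## Working session

There is one attempt and no reset: what is moved stays moved. The work goes in short steps, Python scripts to look and compute and a tool call to move; the robot and the scene stay as the last step left them, time stands still between calls to the robot, and variables do not carry over. Pictures are saved under pics/ and viewed, at most 14 in all, crops included, and the job is handed in when it is done.

Besides the shell and the picture viewer there is one more tool, called by a JSON object that holds its "method" and its "body". jog_arm: Moves the arm, as the interface text tells. Its arguments: {"type":"object","properties":{"moves":{"type":"array","items":{"type":"array","items":{"type":"number"}}},"newtons":{"type":"number"}},"required":["moves"]}

```bash
mkdir -p pics
cat > h.py <<'E'
import numpy as np,cv2
from scipy.spatial.transform import Rotation as R
from station import env
def snap(n,f):
    c=env.get_calibration(n); p,d=env.capture(n)
    cv2.imwrite(f'pics/{f}.png',p); np.savez(f'{f}.npz',p=p,d=d,pos=c['position'],q=c['orientation'],k=[c[x] for x in('fx','fy','cx','cy')])
    return p,d
def cloud(f):
    z=np.load(f'{f}.npz');d=z['d'];fx,fy,cx,cy=z['k'];v,u=np.mgrid[:480,:640]
    P=np.stack([(u-cx)/fx*d,-(v-cy)/fy*d,-d],-1)
    return z['p'],P@R.from_quat(z['q']).as_matrix().T+z['pos'],d>0
E
python3 - <<'E'
from h import *
for n in('top','side'): snap(n,n+'0'); print({k:v for k,v in env.get_calibration(n).items()})
s=env.read_state();print(s['tcp_rot'],env.tcp_to_tips,s['width'],s['t'])
E
```

```text
{'fx': 458.504066596164, 'fy': 458.504066596164, 'cx': 328.5505496703136, 'cy': 242.2964821956447, 'position': array([0.40586573, 0.01461089, 1.08434676]), 'orientation': array([-0.05274547,  0.05987337,  0.71395005, -0.69563527])}
{'fx': 466.9899249949209, 'fy': 466.9899249949209, 'cx': 315.9872498798306, 'cy': 233.34603386533718, 'position': array([ 0.13969018, -0.77181953,  0.57062209]), 'orientation': array([ 0.48356468, -0.1325268 , -0.20380901,  0.84087082])}
[ 1.62193532e-01  9.86758543e-01 -9.08724189e-04 -1.03028431e-04] 0.014 1.0016936339460638 0.1
```

View pics/top0.png

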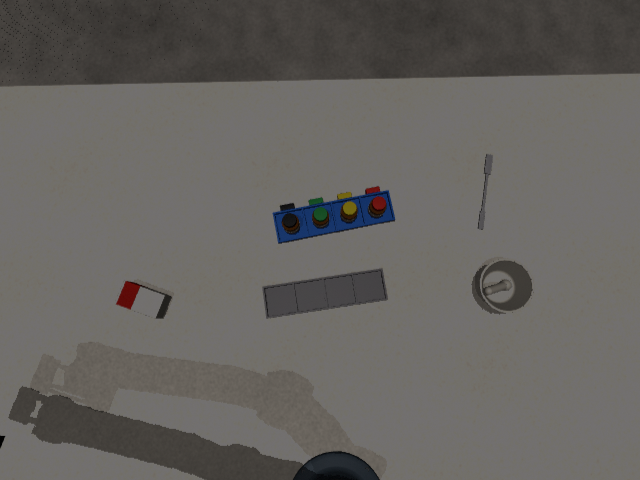

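View pics/side0.png

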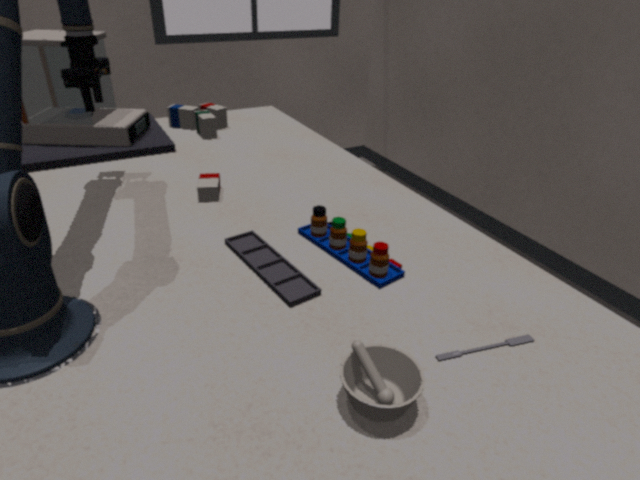

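The top view shows black, green, yellow and red from left to right at (290,220), (320,214), (349,209) and (378,204). The grey rack is nearer, with corners at about (263,287), (383,269), (387,300) and (268,318).

```bash
python3 - <<'E'
from h import *
p,W,ok=cloud('top0')
hsv=cv2.cvtColor(p,cv2.COLOR_BGR2HSV);H,S,V=cv2.split(hsv)
z=np.load('top0.npz');fx,fy,cx,cy=z['k'];Rm=R.from_quat(z['q']).as_matrix()
def ray(u,v,h):
    d=Rm@[(u-cx)/fx,-(v-cy)/fy,-1];return z['pos']+d*(h-z['pos'][2])/d[2]
bench=W[330:340,200:400,2];print('bench',np.median(bench))
def rack(m,name):
    P=W[m&ok];r=cv2.minAreaRect(P[:,:2].astype(np.float32));print(name,r,np.median(P[:,2]),len(P))
    (c,wh,a)=r
v,u=np.mgrid[:480,:640]
rack((abs(H.astype(int)-112)<12)&(S>150)&(u>250)&(u<410)&(v>180)&(v<250),'blue')
print([ray(*q,.015)[:2].round(4) for q in((263,287),(383,269),(387,300),(268,318))],'grey')
print([ray(*q,.015)[:2].round(4) for q in((274,213),(388,192),(395,219),(279,243))],'blue')
m=(u>255)&(u<395)&(v>262)&(v<325)&(V<100)&(S<80)
rack(m&(np.median(V[330:340,200:400])>V+20),'grey')
for n,(a,b) in dict(black=(290,220),green=(320,214),yellow=(349,209),red=(378,204)).items():
    k=(abs(u-a)<14)&(abs(v-b)<14)&ok&(W[...,2]>.067)
    print(n,W[k].mean(0).round(4),k.sum(),ray(a,b,.075).round(4))
E
python3 - <<'E'
import cv2
p=cv2.imread('pics/top0.png')[180:330,250:450]
cv2.imwrite('pics/crop.png',cv2.convertScaleAbs(cv2.resize(p,None,fx=4,fy=4,interpolation=2),alpha=1.6))
E
```

```text
bench 0.0003935593329252862
blue ((0.6418706178665161, -0.012225136160850525), (0.07630835473537445, 0.2830851972103119), 9.740374565124512) 0.006557687840726745 2409
[array([0.4764, 0.1565]), array([ 0.5111, -0.1243]), array([ 0.4388, -0.1303]), array([0.405 , 0.1453])] grey
[array([0.6517, 0.1297]), array([ 0.6966, -0.1448]), array([ 0.6299, -0.1584]), array([0.5789, 0.1184])] blue
grey ((0.4600633978843689, 0.01273125410079956), (0.07703880220651627, 0.2868017554283142), 7.201645851135254) 0.00591189223906774 3981
black [0.6212 0.0891 0.0746] 162 [0.6209 0.0874 0.075 ]
green [0.6333 0.0199 0.0752] 158 [0.633  0.0198 0.075 ]
yellow [ 0.6447 -0.0464  0.075 ] 156 [ 0.6429 -0.0459  0.075 ]
red [ 0.6546 -0.1131  0.075 ] 158 [ 0.6529 -0.1119  0.075 ]
```

View pics/crop.png

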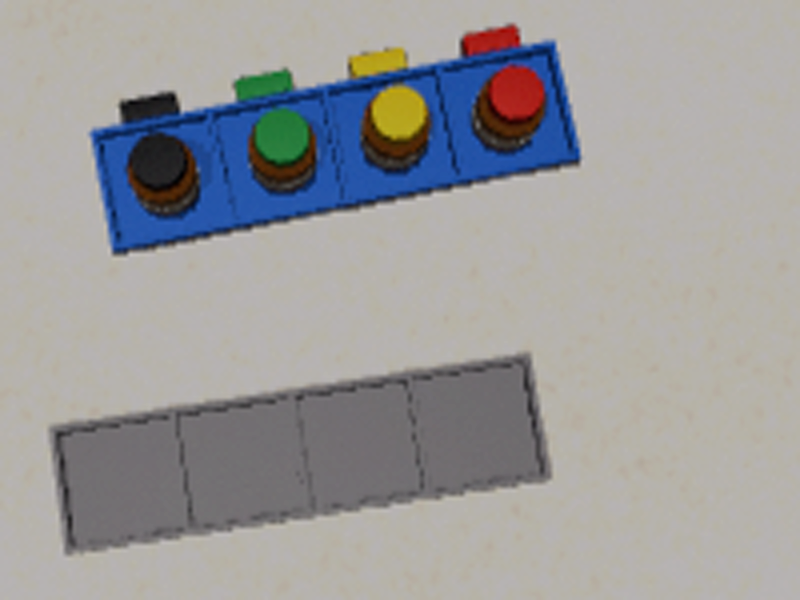

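The enlarged crop confirms the order black, green, yellow, red, each in line with its clip, and that the grey rack is empty. The grey rack's centre is about (0.460, 0.013) with yaw 0.126; the blue rack's yaw is about 0.165. I'm moving above the black bottle with the fingers closing across the row.

{"method": "jog_arm", "body": {"moves": [[0.087,0.027,-0.0367,0,0,0,-0.072],[0.087,0.027,-0.0367,0,0,0,-0.072],[0.087,0.027,-0.0367,0,0,0,-0.072],[0.087,0.027,-0.0367,0,0,0,-0.072],[0.087,0.027,-0.0367,0,0,0,-0.072]], "newtons": 15}}

```text
t: 0.6
tool_pos: [0.3517, 0.4541, 0.2362]
tcp_rot: [0.338, 0.941, -0.0, -0.0]
force: [0.1, 0.5, -0.0]
width: 1.002
grasp_force: 0.0
```

{"method": "jog_arm", "body": {"moves": [[0.087,0.027,-0.0367,0,0,0,-0.072],[0.087,0.027,-0.0367,0,0,0,-0.072],[0.087,0.027,-0.0367,0,0,0,-0.072],[0.087,0.027,-0.0367,0,0,0,-0.072],[0.087,0.027,-0.0367,0,0,0,-0.072]]}}

```text
t: 1.1
tool_pos: [0.4866, 0.2708, 0.2364]
tcp_rot: [0.501, 0.866, -0.0, -0.0]
force: [1.4, 1.2, -0.4]
width: 1.0
grasp_force: 0.0
```

{"method": "jog_arm", "body": {"moves": [[0.087,0.027,-0.0367,0,0,0,-0.072],[0.087,0.027,-0.0367,0,0,0,-0.072],[0.087,0.027,-0.0367,0,0,0,-0.072],[0.087,0.027,-0.0367,0,0,0,-0.072],[0.087,0.027,-0.0367,0,0,0,-0.072]]}}

```text
t: 1.6
tool_pos: [0.6216, 0.0875, 0.2363]
tcp_rot: [0.647, 0.762, -0.0, -0.0]
force: [1.3, -0.7, -0.2]
width: 1.0
grasp_force: 0.0
```

{"method": "jog_arm", "body": {"moves": [[0.087,0,0,0,0,0,0],[0.087,0,0,0,0,0,0]]}}

```text
t: 1.8
tool_pos: [0.621, 0.0877, 0.2359]
tcp_rot: [0.647, 0.762, -0.001, -0.0]
force: [0.2, -0.2, 0.4]
width: 0.997
grasp_force: 0.0
```

Run:
```python
from h import *
p,d=snap('wrist','w1');p,W,ok=cloud('w1')
print(env.get_calibration('wrist')['position'])
cv2.imwrite('pics/w1.png',cv2.convertScaleAbs(p,alpha=1.5))
m=ok&(W[...,2]>.068)&(W[...,2]<.083)
n,l,st,c=cv2.connectedComponentsWithStats(m.astype(np.uint8))
for i in range(1,n):
    if st[i,4]>200: print(c[i].round(),st[i,4],((W[l==i].min(0)+W[l==i].max(0))/2).round(4),np.ptp(W[l==i],0).round(4))
```

```text
[0.60809328 0.16598451 0.38323696]
[316. 229.] 1174 [0.6207 0.0897 0.0721] [0.0312 0.0311 0.0082]
[317. 309.] 1030 [0.6329 0.0197 0.0722] [0.0314 0.0322 0.0084]
[317. 381.] 591 [ 0.6445 -0.0505  0.0731] [0.031  0.024  0.0058]
```

View pics/w1.png

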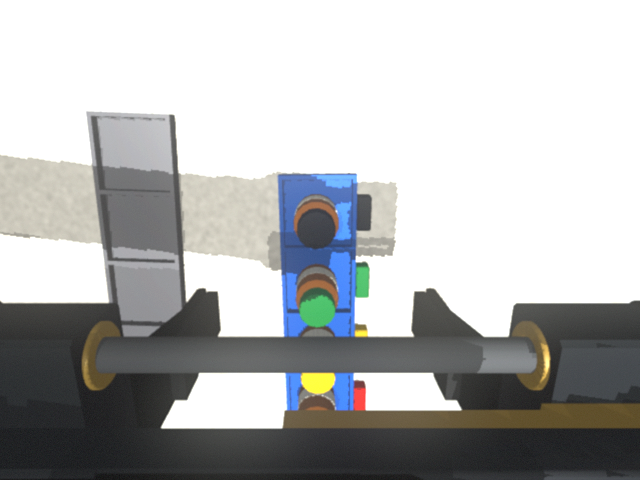

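The wrist view shows the black cap at (316,229), with its centre at (0.621, 0.090); this agrees with the top view. I'm descending and gripping.

{"method": "jog_arm", "body": {"moves": [[0.087,0,0.002,-0.05,0,0,0],[0.087,0,0,-0.05,0,0,0],[0.087,0,0,-0.05,0,0,0],[0.087,0,0,-0.03,0,0,0],[0.087,0,0,-0.02,0,0,0]]}}

```text
t: 2.35
tool_pos: [0.6182, 0.0935, 0.0335]
tcp_rot: [0.645, 0.764, -0.001, -0.002]
force: [0.3, 0.3, -0.7]
width: 0.998
grasp_force: 0.0
```

{"method": "jog_arm", "body": {"moves": [[0.06,0,0,0,0,0,0],[0.05,0,0,0,0,0,0],[0.03,0,0,0,0,0,0],[0.03,0,0,0,0,0,0],[0.03,0,0,0,0,0,0]]}}

```text
t: 2.85
tool_pos: [0.6216, 0.0913, 0.0379]
tcp_rot: [0.646, 0.763, 0.001, 0.001]
force: [0.6, -0.7, -0.7]
width: 0.629
grasp_force: 0.0
```

{"method": "jog_arm", "body": {"moves": [[0.03,0,0,0,0,0,0],[0.03,0,0,0,0,0,0],[0.03,0,0,0,0,0,0],[0.03,0,0,0,0,0,0],[0.03,0,0,0,0,0,0]]}}

```text
t: 3.35
tool_pos: [0.6211, 0.091, 0.037]
tcp_rot: [0.646, 0.763, 0.0, 0.0]
force: [-1.3, -1.1, 4.0]
width: 0.454
grasp_force: 15.0
```

{"method": "jog_arm", "body": {"moves": [[0.03,0,0,0.02,0,0,0],[0.03,0,0,0.04,0,0,0],[0.03,0,0,0.04,0,0,0]]}}

```text
t: 3.65
tool_pos: [0.6201, 0.0908, 0.1364]
tcp_rot: [0.647, 0.763, -0.001, -0.001]
force: [0.4, -0.3, -0.7]
width: 0.453
grasp_force: 15.0
```

{"method": "jog_arm", "body": {"moves": [[0.03,-0.0296,-0.0363,0,0,0,-0.007],[0.03,-0.0296,-0.0363,0,0,0,-0.007],[0.03,-0.0296,-0.0363,0,0,0,-0.007],[0.03,-0.0296,-0.0363,0,0,0,-0.007],[0.03,-0.0296,-0.0363,0,0,0,-0.007]]}}

```text
t: 4.15
tool_pos: [0.4714, -0.0917, 0.1363]
tcp_rot: [0.66, 0.752, -0.0, 0.0]
force: [0.7, -1.3, -0.5]
width: 0.453
grasp_force: 15.0
```

{"method": "jog_arm", "body": {"moves": [[0.03,0,0,0,0,0,0],[0.03,0,0,0,0,0,0]]}}

```text
t: 4.35
tool_pos: [0.4724, -0.0913, 0.1366]
tcp_rot: [0.661, 0.751, 0.0, -0.0]
force: [-0.1, 0.2, -0.3]
width: 0.452
grasp_force: 15.0
```

Run:
```python
from h import *
p,d=snap('top','t2');p2=p[170:350,240:440]
cv2.imwrite('pics/t2c.png',cv2.convertScaleAbs(cv2.resize(p2,None,fx=3,fy=3,interpolation=2),alpha=1.6))
p,d=snap('wrist','w2')
cv2.imwrite('pics/w2.png',cv2.convertScaleAbs(p,alpha=1.5))
```

```text
(no output)
```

View pics/w2.png

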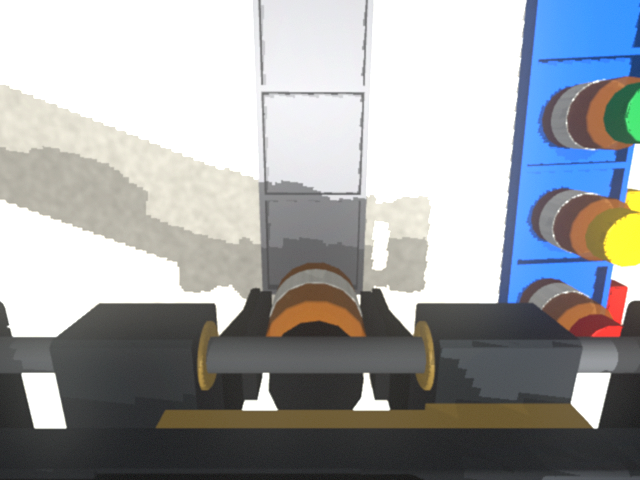

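The bottle hangs upright, centred on the grey row (its column 262–368), and the other three are undisturbed. Lowering it.

{"method": "jog_arm", "body": {"moves": [[0.03,0.001,0,-0.04,0,0,0],[0.03,0,0,-0.03,0,0,0],[0.03,0,0,-0.018,0,0,0],[0.03,0,0,-0.008,0,0,0],[0.03,0,0,-0.002,0,0,0]]}}

```text
t: 4.95
tool_pos: [0.4743, -0.0896, 0.0377]
tcp_rot: [0.659, 0.752, -0.0, -0.001]
force: [-0.2, -0.8, -1.0]
width: 0.449
grasp_force: 15.0
```

{"method": "jog_arm", "body": {"moves": [[0.03,0,0,-0.001,0,0,0],[0.03,0,0,0,0,0,0],[0.03,0,0,0,0,0,0]]}}

```text
t: 5.25
tool_pos: [0.4747, -0.0904, 0.0384]
tcp_rot: [0.66, 0.752, 0.001, 0.001]
force: [0.0, -0.1, -0.7]
width: 0.449
grasp_force: 15.0
```

{"method": "jog_arm", "body": {"moves": [[0.03,0,0,-0.001,0,0,0],[0.03,0,0,-0.001,0,0,0],[0.03,0,0,0,0,0,0]]}}

```text
t: 5.55
tool_pos: [0.4746, -0.0905, 0.0369]
tcp_rot: [0.66, 0.752, 0.001, 0.0]
force: [-2.4, 0.7, 10.7]
width: 0.452
grasp_force: 15.0
```

Contact (10 N upward). Releasing and backing up.

{"method": "jog_arm", "body": {"moves": [[0.045,0,0,0,0,0,0],[0.06,0,0,0,0,0,0],[0.087,0,0,0,0,0,0],[0.087,0,0,0,0,0,0],[0.087,0,0,0,0,0,0]]}}

```text
t: 6.05
tool_pos: [0.4739, -0.0905, 0.0355]
tcp_rot: [0.66, 0.752, -0.0, -0.0]
force: [-0.2, -0.1, -0.6]
width: 0.794
grasp_force: 0.0
```

{"method": "jog_arm", "body": {"moves": [[0.087,0,0,0,0,0,0],[0.087,0,0,0.03,0,0,0],[0.087,0,0,0.05,0,0,0],[0.087,0,0,0.05,0,0,0],[0.087,0,0,0,0,0,0]]}}

```text
t: 6.55
tool_pos: [0.4782, -0.0914, 0.1715]
tcp_rot: [0.66, 0.751, 0.004, 0.005]
force: [0.4, -0.9, 0.4]
width: 0.995
grasp_force: 0.0
```

Run:
```python
from h import *
p,d=snap('side','s3')
cv2.imwrite('pics/s3c.png',cv2.convertScaleAbs(cv2.resize(p[180:330,200:420],None,fx=3,fy=3,interpolation=2),alpha=1.6))
print(env.read_state()['tool_pos'],env.read_state()['width'])
```

```text
[ 0.47623377 -0.09074215  0.16874363] 0.9989064265041022
```

View pics/s3c.png

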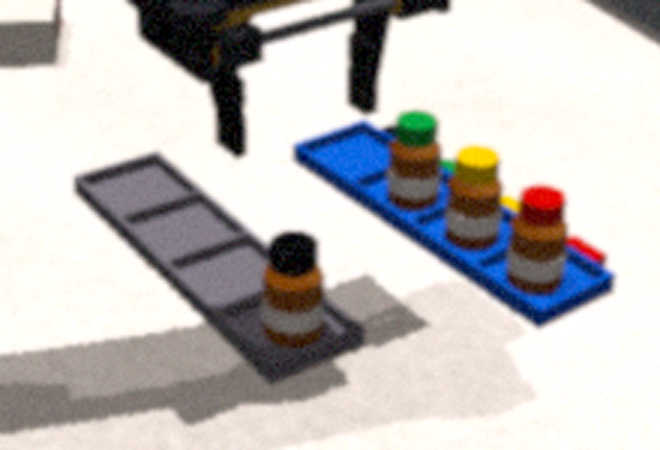

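The black bottle stands upright in the right-end compartment, and the other three are undisturbed. Next, the green one.

{"method": "jog_arm", "body": {"moves": [[0.087,0.0318,0.0221,0,0,0,0.007],[0.087,0.0318,0.0221,0,0,0,0.007],[0.087,0.0318,0.0221,0,0,0,0.007],[0.087,0.0318,0.0221,0,0,0,0.007],[0.087,0.0318,0.0221,0,0,0,0.007]]}}

```text
t: 7.1
tool_pos: [0.6331, 0.021, 0.1636]
tcp_rot: [0.646, 0.763, -0.001, -0.001]
force: [0.5, -0.8, -0.3]
width: 1.001
grasp_force: 0.0
```

{"method": "jog_arm", "body": {"moves": [[0.087,0,0,0,0,0,0],[0.087,0,0,0,0,0,0]]}}

```text
t: 7.3
tool_pos: [0.6322, 0.0205, 0.1634]
tcp_rot: [0.646, 0.763, -0.002, -0.001]
force: [-0.6, -0.8, -0.7]
width: 0.997
grasp_force: 0.0
```

{"method": "jog_arm", "body": {"moves": [[0.087,0,0,-0.04,0,0,0],[0.087,0,0,-0.04,0,0,0],[0.087,0,0,-0.03,0,0,0],[0.087,0,0,-0.016,0,0,0],[0.087,0,0,0,0,0,0]]}}

```text
t: 7.8
tool_pos: [0.6304, 0.0189, 0.0372]
tcp_rot: [0.647, 0.763, -0.002, -0.002]
force: [-0.3, 0.9, 0.4]
width: 1.003
grasp_force: 0.0
```

{"method": "jog_arm", "body": {"moves": [[0.05,0,0,0,0,0,0],[0.03,0,0,0,0,0,0],[0.03,0,0,0,0,0,0],[0.03,0,0,0,0,0,0],[0.03,0,0,0,0,0,0]]}}

```text
t: 8.3
tool_pos: [0.6334, 0.0202, 0.0403]
tcp_rot: [0.646, 0.763, 0.0, 0.0]
force: [-0.2, -0.6, -0.4]
width: 0.63
grasp_force: 0.0
```

{"method": "jog_arm", "body": {"moves": [[0.03,0,0,0,0,0,0],[0.03,0,0,0,0,0,0],[0.03,0,0,0,0,0,0],[0.03,0,0,0,0,0,0],[0.03,0,0,0,0,0,0]]}}

```text
t: 8.8
tool_pos: [0.633, 0.0201, 0.0397]
tcp_rot: [0.646, 0.763, 0.0, -0.0]
force: [-0.2, 0.2, 1.7]
width: 0.457
grasp_force: 15.0
```

{"method": "jog_arm", "body": {"moves": [[0.03,0,0,0.02,0,0,0],[0.03,0,0,0.04,0,0,0],[0.03,0,0,0.04,0,0,0]]}}

```text
t: 9.1
tool_pos: [0.6321, 0.0199, 0.1395]
tcp_rot: [0.646, 0.763, -0.001, -0.001]
force: [1.3, -0.8, 0.2]
width: 0.455
grasp_force: 15.0
```

{"method": "jog_arm", "body": {"moves": [[0.03,-0.0337,-0.0084,0,0,0,-0.007],[0.03,-0.0337,-0.0084,0,0,0,-0.007],[0.03,-0.0337,-0.0084,0,0,0,-0.007],[0.03,-0.0337,-0.0084,0,0,0,-0.007],[0.03,-0.0337,-0.0084,0,0,0,-0.007]]}}

```text
t: 9.6
tool_pos: [0.4628, -0.0224, 0.1393]
tcp_rot: [0.66, 0.751, -0.0, -0.0]
force: [0.7, 0.2, -1.1]
width: 0.455
grasp_force: 15.0
```

{"method": "jog_arm", "body": {"moves": [[0.03,0,0,0,0,0,0],[0.03,0,0,0,0,0,0]]}}

```text
t: 9.8
tool_pos: [0.4644, -0.022, 0.1398]
tcp_rot: [0.66, 0.751, 0.001, 0.0]
force: [0.4, 0.9, -0.6]
width: 0.454
grasp_force: 15.0
```

{"method": "jog_arm", "body": {"moves": [[0.03,0,0,-0.04,0,0,0],[0.03,0,0,-0.03,0,0,0],[0.03,0,0,-0.018,0,0,0],[0.03,0,0,-0.009,0,0,0],[0.03,0,0,-0.002,0,0,0]]}}

```text
t: 10.3
tool_pos: [0.4651, -0.0219, 0.0397]
tcp_rot: [0.66, 0.752, -0.0, -0.0]
force: [0.4, -0.6, -0.6]
width: 0.454
grasp_force: 15.0
```

{"method": "jog_arm", "body": {"moves": [[0.03,0,0,-0.001,0,0,0],[0.03,0,0,0,0,0,0],[0.03,0,0,0,0,0,0]]}}

```text
t: 10.6
tool_pos: [0.4653, -0.0219, 0.0404]
tcp_rot: [0.66, 0.752, 0.001, 0.001]
force: [-1.0, -0.9, -0.7]
width: 0.453
grasp_force: 15.0
```

{"method": "jog_arm", "body": {"moves": [[0.03,0,0,-0.001,0,0,0],[0.03,0,0,-0.001,0,0,0],[0.03,0,0,0,0,0,0]]}}

```text
t: 10.9
tool_pos: [0.4653, -0.0219, 0.0393]
tcp_rot: [0.66, 0.751, 0.001, 0.0]
force: [-3.8, 0.0, 14.7]
width: 0.456
grasp_force: 15.0
```

{"method": "jog_arm", "body": {"moves": [[0.045,0,0,0,0,0,0],[0.06,0,0,0,0,0,0],[0.087,0,0,0,0,0,0],[0.087,0,0,0,0,0,0],[0.087,0,0,0,0,0,0]]}}

```text
t: 11.4
tool_pos: [0.4644, -0.022, 0.0375]
tcp_rot: [0.66, 0.752, -0.0, -0.0]
force: [-0.1, 0.2, -0.1]
width: 0.794
grasp_force: 0.0
```

{"method": "jog_arm", "body": {"moves": [[0.087,0,0,0,0,0,0],[0.087,0,0,0.03,0,0,0],[0.087,0,0,0.05,0,0,0],[0.087,0,0,0.05,0,0,0],[0.087,0,0,0,0,0,0]]}}

```text
t: 11.9
tool_pos: [0.4688, -0.0222, 0.1734]
tcp_rot: [0.66, 0.751, 0.005, 0.004]
force: [0.7, 0.1, -0.6]
width: 0.996
grasp_force: 0.0
```

{"method": "jog_arm", "body": {"moves": [[0.087,0.0359,-0.0049,0,0,0,0.007],[0.087,0.0359,-0.0049,0,0,0,0.007],[0.087,0.0359,-0.0049,0,0,0,0.007],[0.087,0.0359,-0.0049,0,0,0,0.007],[0.087,0.0359,-0.0049,0,0,0,0.007]]}}

```text
t: 12.4
tool_pos: [0.6449, -0.0465, 0.1666]
tcp_rot: [0.646, 0.763, -0.0, -0.001]
force: [0.4, 0.3, 0.2]
width: 1.0
grasp_force: 0.0
```

{"method": "jog_arm", "body": {"moves": [[0.087,0,0,0,0,0,0],[0.087,0,0,0,0,0,0]]}}

```text
t: 12.6
tool_pos: [0.6434, -0.0467, 0.1662]
tcp_rot: [0.647, 0.763, -0.001, -0.001]
force: [-0.4, 0.3, 0.4]
width: 1.002
grasp_force: 0.0
```

Run:
```python
from h import *
p,d=snap('top','t4');p,W,ok=cloud('t4')
cv2.imwrite('pics/t4c.png',cv2.convertScaleAbs(cv2.resize(p[170:350,240:440],None,fx=3,fy=3,interpolation=2),alpha=1.6))
c=np.array([.460,.0127]);M=np.array([[np.cos(.126),np.sin(.126)],[-np.sin(.126),np.cos(.126)]])
m=ok&(W[...,2]>.067)&(W[...,2]<.083)
n,l,st,_=cv2.connectedComponentsWithStats(m.astype(np.uint8))
for i in range(1,n):
    if 100<st[i,4]<250: q=W[l==i].mean(0); print(q.round(4),(M@(q[:2]-c)).round(4))
print(env.read_state()['tool_pos'])
```

```text
[ 0.64271182 -0.04655774  0.16647745]
```

View pics/t4c.png

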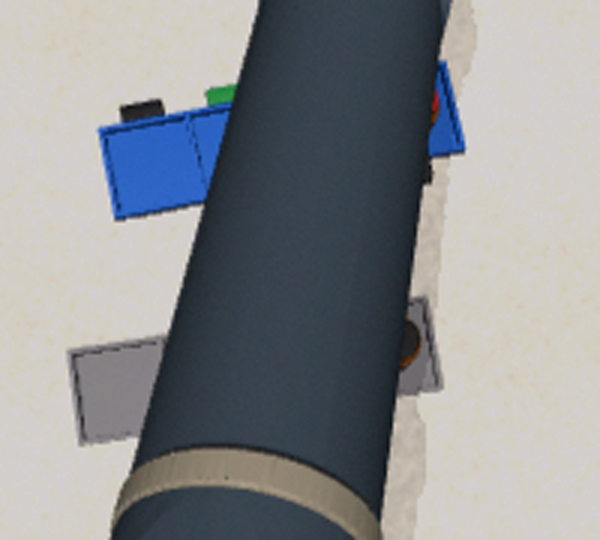

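The arm hides the racks here, but the black bottle's edge is visible in the right-end compartment at (410,342). The position above yellow fits the earlier measurements, so I'm descending.

{"method": "jog_arm", "body": {"moves": [[0.087,0.001,0,-0.04,0,0,0],[0.087,0,0,-0.04,0,0,0],[0.087,0,0,-0.03,0,0,0],[0.087,0,0,-0.018,0,0,0],[0.087,0,0,0,0,0,0]]}}

```text
t: 13.15
tool_pos: [0.6414, -0.0458, 0.0369]
tcp_rot: [0.646, 0.763, -0.002, -0.003]
force: [-0.5, 0.5, -0.4]
width: 0.999
grasp_force: 0.0
```

{"method": "jog_arm", "body": {"moves": [[0.05,0,0,0,0,0,0],[0.03,0,0,0,0,0,0],[0.03,0,0,0,0,0,0],[0.03,0,0,0,0,0,0],[0.03,0,0,0,0,0,0]]}}

```text
t: 13.65
tool_pos: [0.6453, -0.0465, 0.0403]
tcp_rot: [0.646, 0.763, 0.0, 0.0]
force: [0.7, -0.5, -0.1]
width: 0.631
grasp_force: 0.0
```

{"method": "jog_arm", "body": {"moves": [[0.03,0,0,0,0,0,0],[0.03,0,0,0,0,0,0],[0.03,0,0,0,0,0,0],[0.03,0,0,0,0,0,0],[0.03,0,0,0,0,0,0]]}}

```text
t: 14.15
tool_pos: [0.645, -0.0465, 0.0397]
tcp_rot: [0.646, 0.763, 0.0, -0.0]
force: [-1.0, 0.0, 2.1]
width: 0.454
grasp_force: 15.0
```

{"method": "jog_arm", "body": {"moves": [[0.03,0,0,0.02,0,0,0],[0.03,0,0,0.04,0,0,0],[0.03,0,0,0.04,0,0,0]]}}

```text
t: 14.45
tool_pos: [0.6441, -0.0465, 0.1396]
tcp_rot: [0.646, 0.763, -0.001, -0.001]
force: [1.2, 0.4, -0.2]
width: 0.451
grasp_force: 15.0
```

{"method": "jog_arm", "body": {"moves": [[0.03,-0.0379,0.0188,0,0,0,-0.007],[0.03,-0.0379,0.0188,0,0,0,-0.007],[0.03,-0.0379,0.0188,0,0,0,-0.007],[0.03,-0.0379,0.0188,0,0,0,-0.007],[0.03,-0.0379,0.0188,0,0,0,-0.007]]}}

```text
t: 14.95
tool_pos: [0.4537, 0.0481, 0.1394]
tcp_rot: [0.66, 0.751, 0.0, -0.0]
force: [-0.1, 0.4, -1.2]
width: 0.453
grasp_force: 15.0
```

{"method": "jog_arm", "body": {"moves": [[0.03,0,0,0,0,0,0],[0.03,0,0,0,0,0,0]]}}

```text
t: 15.15
tool_pos: [0.4552, 0.0481, 0.1398]
tcp_rot: [0.659, 0.752, 0.001, 0.0]
force: [0.7, -1.5, -0.6]
width: 0.451
grasp_force: 15.0
```

Run:
```python
from h import *
p,d=snap('side','s5')
cv2.imwrite('pics/s5c.png',cv2.convertScaleAbs(cv2.resize(p[170:330,190:420],None,fx=3,fy=3,interpolation=2),alpha=1.6))
```

```text
(no output)
```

View pics/s5c.png

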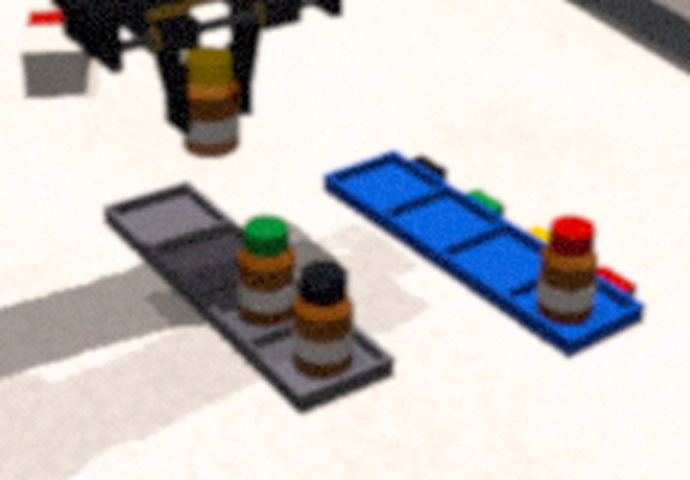

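Green (265,270) and black (323,318) stand upright in adjoining grey compartments, and yellow hangs above the third. Lowering it.

{"method": "jog_arm", "body": {"moves": [[0.03,0,0,-0.04,0,0,0],[0.03,0,0,-0.03,0,0,0],[0.03,0,0,-0.018,0,0,0],[0.03,0,0,-0.009,0,0,0],[0.03,0,0,-0.002,0,0,0]]}}

```text
t: 15.7
tool_pos: [0.4561, 0.0467, 0.0398]
tcp_rot: [0.66, 0.751, -0.001, 0.0]
force: [-0.0, -0.9, -0.4]
width: 0.452
grasp_force: 15.0
```

{"method": "jog_arm", "body": {"moves": [[0.03,0,0,-0.001,0,0,0],[0.03,0,0,-0.001,0,0,0],[0.03,0,0,0,0,0,0],[0.03,0,0,0,0,0,0]]}}

```text
t: 16.1
tool_pos: [0.4567, 0.0474, 0.0396]
tcp_rot: [0.66, 0.752, 0.001, 0.001]
force: [-0.3, -2.1, 4.5]
width: 0.454
grasp_force: 15.0
```

{"method": "jog_arm", "body": {"moves": [[0.045,0,0,0,0,0,0],[0.06,0,0,0,0,0,0],[0.087,0,0,0,0,0,0],[0.087,0,0,0,0,0,0],[0.087,0,0,0,0,0,0]]}}

```text
t: 16.6
tool_pos: [0.4554, 0.0476, 0.0385]
tcp_rot: [0.66, 0.752, -0.0, -0.0]
force: [-0.7, 0.1, 0.5]
width: 0.792
grasp_force: 0.0
```

{"method": "jog_arm", "body": {"moves": [[0.087,0,0,0,0,0,0],[0.087,0,0,0.03,0,0,0],[0.087,0,0,0.05,0,0,0],[0.087,0,0,0.05,0,0,0],[0.087,0,0,0,0,0,0]]}}

```text
t: 17.1
tool_pos: [0.4598, 0.0479, 0.1744]
tcp_rot: [0.66, 0.751, 0.006, 0.003]
force: [1.5, 0.7, 0.2]
width: 0.996
grasp_force: 0.0
```

{"method": "jog_arm", "body": {"moves": [[0.087,0.033,-0.0267,0,0,0,0.006],[0.087,0.033,-0.0267,0,0,0,0.006],[0.087,0.033,-0.0267,0,0,0,0.006],[0.087,0.033,-0.0267,0,0,0,0.006],[0.087,0.033,-0.0267,0,0,0,0.006]]}}

```text
t: 17.6
tool_pos: [0.6213, -0.0869, 0.1677]
tcp_rot: [0.648, 0.762, -0.0, -0.001]
force: [0.4, 1.1, 0.7]
width: 0.999
grasp_force: 0.0
```

{"method": "jog_arm", "body": {"moves": [[0.087,0.033,-0.0267,0,0,0,0.006],[0.087,0,0,0,0,0,0],[0.087,0,0,0,0,0,0]]}}

```text
t: 17.9
tool_pos: [0.6529, -0.1134, 0.1672]
tcp_rot: [0.647, 0.763, -0.001, -0.001]
force: [-0.1, 0.3, -0.7]
width: 0.999
grasp_force: 0.0
```

{"method": "jog_arm", "body": {"moves": [[0.087,0.001,0,-0.04,0,0,0],[0.087,0,0,-0.04,0,0,0],[0.087,0,0,-0.03,0,0,0],[0.087,0,0,-0.019,0,0,0],[0.087,0,0,0,0,0,0]]}}

```text
t: 18.4
tool_pos: [0.6511, -0.1102, 0.0364]
tcp_rot: [0.645, 0.764, -0.002, -0.004]
force: [-1.0, 0.4, -0.1]
width: 1.001
grasp_force: 0.0
```

{"method": "jog_arm", "body": {"moves": [[0.05,0,0,0,0,0,0],[0.03,0,0,0,0,0,0],[0.03,0,0,0,0,0,0],[0.03,0,0,0,0,0,0],[0.03,0,0,0,0,0,0]]}}

```text
t: 18.9
tool_pos: [0.6548, -0.1127, 0.0403]
tcp_rot: [0.646, 0.763, 0.0, 0.0]
force: [0.2, 0.4, 0.5]
width: 0.633
grasp_force: 0.0
```

{"method": "jog_arm", "body": {"moves": [[0.03,0,0,0,0,0,0],[0.03,0,0,0,0,0,0],[0.03,0,0,0,0,0,0],[0.03,0,0,0,0,0,0],[0.03,0,0,0,0,0,0]]}}

```text
t: 19.4
tool_pos: [0.6545, -0.1127, 0.0397]
tcp_rot: [0.646, 0.763, 0.0, 0.0]
force: [0.6, 0.8, 1.9]
width: 0.454
grasp_force: 15.0
```

{"method": "jog_arm", "body": {"moves": [[0.03,0,0,0.02,0,0,0],[0.03,0,0,0.04,0,0,0],[0.03,0,0,0.04,0,0,0]]}}

```text
t: 19.7
tool_pos: [0.6536, -0.1125, 0.1395]
tcp_rot: [0.646, 0.763, -0.001, -0.001]
force: [0.2, 0.3, -0.9]
width: 0.456
grasp_force: 15.0
```

{"method": "jog_arm", "body": {"moves": [[0.03,-0.0297,0.0328,0,0,0,-0.005],[0.03,-0.0297,0.0328,0,0,0,-0.005],[0.03,-0.0297,0.0328,0,0,0,-0.005],[0.03,-0.0297,0.0328,0,0,0,-0.005],[0.03,-0.0297,0.0328,0,0,0,-0.005]]}}

```text
t: 20.2
tool_pos: [0.5044, 0.0525, 0.1394]
tcp_rot: [0.656, 0.755, 0.0, -0.0]
force: [0.5, -0.0, -0.2]
width: 0.456
grasp_force: 15.0
```

{"method": "jog_arm", "body": {"moves": [[0.03,-0.0297,0.0328,0,0,0,-0.005],[0.03,-0.0297,0.0328,0,0,0,-0.005],[0.03,0,0,0,0,0,0],[0.03,0,0,0,0,0,0]]}}

```text
t: 20.6
tool_pos: [0.4462, 0.1177, 0.1397]
tcp_rot: [0.658, 0.753, 0.0, 0.0]
force: [0.5, -0.9, -0.8]
width: 0.451
grasp_force: 15.0
```

{"method": "jog_arm", "body": {"moves": [[0.03,0,-0.001,-0.04,0,0,0],[0.03,0,0,-0.03,0,0,0],[0.03,0,0,-0.018,0,0,0],[0.03,0,0,-0.009,0,0,0],[0.03,0,0,-0.002,0,0,0]]}}

```text
t: 21.1
tool_pos: [0.4471, 0.1146, 0.0399]
tcp_rot: [0.66, 0.751, -0.001, 0.0]
force: [-0.5, -0.5, 0.2]
width: 0.453
grasp_force: 15.0
```

{"method": "jog_arm", "body": {"moves": [[0.03,0,0,-0.001,0,0,0],[0.03,0,0,-0.001,0,0,0],[0.03,0,0,0,0,0,0],[0.03,0,0,0,0,0,0]]}}

```text
t: 21.5
tool_pos: [0.4477, 0.1158, 0.0396]
tcp_rot: [0.659, 0.752, 0.001, 0.001]
force: [0.3, -1.8, 4.4]
width: 0.452
grasp_force: 15.0
```

Contact. Releasing, rising and moving aside to the left for a clear view.

{"method": "jog_arm", "body": {"moves": [[0.045,0,0,0,0,0,0],[0.06,0,0,0,0,0,0],[0.087,0,0,0,0,0,0],[0.087,0,0,0,0,0,0],[0.087,0,0,0,0,0,0]]}}

```text
t: 22.0
tool_pos: [0.4465, 0.116, 0.0385]
tcp_rot: [0.659, 0.752, -0.0, -0.0]
force: [-0.9, 0.3, 0.5]
width: 0.795
grasp_force: 0.0
```

{"method": "jog_arm", "body": {"moves": [[0.087,0,0,0,0,0,0],[0.087,0,0,0.03,0,0,0],[0.087,0,0,0.05,0,0,0],[0.087,0,0,0.05,0,0,0],[0.087,0,0,0.04,0,0,0]]}}

```text
t: 22.5
tool_pos: [0.447, 0.1157, 0.2111]
tcp_rot: [0.66, 0.752, 0.001, 0.0]
force: [1.0, 0.9, -0.8]
width: 1.002
grasp_force: 0.0
```

{"method": "jog_arm", "body": {"moves": [[0.087,0,0.048,0,0,0,0.09],[0.087,0,0.048,0,0,0,0.09],[0.087,0,0.048,0,0,0,0.09],[0.087,0,0.048,0,0,0,0.09],[0.087,0,0.048,0,0,0,0.09]]}}

```text
t: 23.0
tool_pos: [0.4462, 0.3577, 0.2086]
tcp_rot: [0.473, 0.881, 0.0, -0.0]
force: [1.2, -0.4, -0.9]
width: 0.995
grasp_force: 0.0
```

{"method": "jog_arm", "body": {"moves": [[0.087,0,0,0,0,0,0],[0.087,0,0,0,0,0,0],[0.087,0,0,0,0,0,0]]}}

```text
t: 23.3
tool_pos: [0.4469, 0.3543, 0.2083]
tcp_rot: [0.476, 0.879, -0.001, 0.0]
force: [0.0, -0.6, 0.8]
width: 0.999
grasp_force: 0.0
```

Run:
```python
from h import *
p,d=snap('top','t6');p,W,ok=cloud('t6')
cv2.imwrite('pics/t6c.png',cv2.convertScaleAbs(cv2.resize(p[170:350,240:440],None,fx=3,fy=3,interpolation=2),alpha=1.6))
c=np.array([.460,.0127]);M=np.array([[np.cos(.126),np.sin(.126)],[-np.sin(.126),np.cos(.126)]])
m=ok&(W[...,2]>.067)&(W[...,2]<.083)
n,l,st,_=cv2.connectedComponentsWithStats(m.astype(np.uint8))
for i in range(1,n):
    if 80<st[i,4]<300: q=W[l==i].mean(0); print(q.round(4),(M@(q[:2]-c)).round(4))
```

```text
[ 0.4756 -0.0912  0.0752] [ 0.0025 -0.105 ]
[ 0.4664 -0.0217  0.0754] [ 0.002 -0.035]
[0.4578 0.0471 0.0752] [0.0021 0.0344]
[0.4488 0.1142 0.0753] [0.0017 0.1021]
```

View pics/t6c.png

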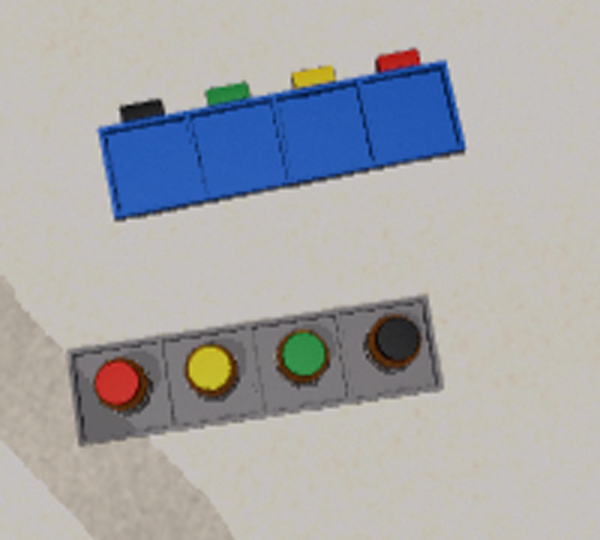

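All four stand centred within about 3 mm, reading red, yellow, green, black from left to right (caps at (118,383), (212,370), (303,354), (396,339)). This is the reverse of the clip order.

```bash
python3 -c "
from station import env
print(env.hand_in())"
```

```text
the job is handed in; nothing more can be done
None
```

All four bottles are in the grey rack in reverse order (red, yellow, green, black from left to right), each upright, released and about 3 mm or less from its compartment centre in the last top view, and the job is handed in at about 23 s; no verdict came back.

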